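# Tip the walnuts out of the stone tumbler into the wooden bowl

## Robot

A 6-joint arm with a two-finger parallel gripper is mounted at the origin on a cart in front of the work surface, level with it; the furniture and walls round the work are solid. World frame = base frame: x ahead of the robot, y to its left, z up, the work surface at z = 0. Lengths are in mm, angles in rad, forces in N, time in s.
With the tool pointing down it reaches from about 375 to 900 mm from the base axis. Payload 3.1 kg.
Tool frame: the origin (TCP) lies at the very end of the fingers, on their centre line; the grasp point (between the pads) lies 19 mm behind it; z points along the fingers, y is the line along which they close (so a half turn about z gives the same grasp; the last joint's range is limited). The gripper opens to 87 mm and grips with 3 to 60 N. Pads are 19 mm wide; open, the fingers measure 117 mm over their backs; the gripper's body (75 mm by 190 mm) begins 51 mm behind the grasp point.
Start: joints at [1.159, 0.527, 1.433, -0, 1.181, -0.178], TCP at [144.757, 607.982, 222.548] pointing down, gripper open.
Joint ranges: [-3.08, 3.08], [-0.75, 2.2], [0.22, 2.44], [-1.43, 4.57], [0, 2.65], [-2.85, 2.85]. Speed limits (rad/s): [2.79, 2.79, 3.14, 3.14, 3.14, 3.14].

## Interface

Orientations are given as [roll, pitch, yaw] about the fixed x, y, z axes, in that order (R = Rz(yaw) Ry(pitch) Rx(roll)).
In Python, from cell import read_state, optics, env gives the robot as it stands.
- The arm moves only by the tool arm_command, never from a script. Its argument "plan" is a list of rows, each a list of 5 numbers: the opening, from 0 (shut) to 1 (fully open), then the shift along the tool's x, y, z scaled (see below), then the turn about the tool's z scaled (see below). In form: [[jaw, x, y, z, yaw], ...]. A call has exactly 8 rows; each row shifts and turns the commanded pose from where the row before left it, along the tool's axes as they then stand; what a row does not reach is not made up. The controller multiplies each number of a shift by 5 cm and each number of a turn by 180 degrees. A row lasts 1/8 s, in which the tool goes at most 62.5 mm and 10.7 degrees, less where a joint would pass 70% of its speed; a pose out of reach is approached as far as the arm can. A call with a number of a shift or a turn outside -1 to 1 is refused whole. A call with a gripper value outside its range is refused whole. The fingers move at their own pace and stop on an object; "newtons" is the grip in N (left out, the last holds). Time passes only in rows, so rows that do not move let the fingers close, or fill a call up. It gives the time, the measured TCP pose, the force, the opening and the grip force at its end, in the units of the state.
- read_state(): the state, without advancing time (a new reading comes with each control period).
- optics.capture(name): name is "side" or "top" or "wrist"; returns a dict with "img" (420x560x3 uint8, blue, green, red), "depth" (420x560 float32, mm along the optical axis (not along the pixel's ray), 0 where there is no reading), "K" (3x3 intrinsics, pixels), "camera_from_world" (4x4, takes a point from world to camera coordinates). Camera axes: x right, y down, z forward; pixel columns grow to the right and rows downward; lengths in mm; the calibration is good to about 2 mm. A picture is of the moment at which its call begins.
- env.finish_job(): hands the job in; it is judged then, once.
The state is a dict: "t": time; "q": joint angles; "dq": joint speeds; "effort": joint torques, N m; "tool_pos": TCP position; "tcp_rot": TCP orientation; "wrist_force": force on the tool from outside, world axes, zero at the start; "moment": the same for the moment, N m; "grip_width": opening from 0.0 (shut) to 1.0 (fully open); "grip_force": force on a finger pad.
Only numpy, scipy, OpenCV 4.12 (cv2) and the standard library are available. Lean on these libraries where they do the work, as an engineer would, in place of code of your own. Each camera call takes 0.05 s, during which the arm holds its last target. There are 200 camera calls.

## Task

Tip all three walnuts out of the tall stone tumbler into the wooden bowl, then stand the empty tumbler upright, wholly on the round cork coaster. Leave the bowl and the other things on the desk where they are.

Things in the scene. Friction and masses are not known exactly. Their poses are not given: they have to be found in the camera images.
- tumbler: the tall open tumbler of veined brown and blue stone that holds the walnuts; round, straight-sided, 70 mm across and 109 mm tall, bore about 47 mm wide, inner floor 12 mm above its foot, about 0.3 kg. It starts upright on the desk. Origin: centre of its foot; z points along its axis to the mouth
- tumbler_rim (a point): centre of the tumbler's mouth, 109 mm along its axis from the foot
- bowl: round open wooden bowl, 170 mm across at the rim, 76 mm at the foot, 50 mm tall, wall 5 mm, about 0.6 kg, standing loose on the desk. Origin: centre of its foot; z up
- coaster: round cork coaster, 100 mm across, 5 mm thick, fixed flat on the desk. Origin: centre of its underside, z up; its upper face is 5 mm above the origin
- nut_0_center (a point): a walnut in its shell, nearly a ball, 31 mm thick and 34 mm long, 15 g; this point is its centre. It starts lowest in the tumbler
- nut_1_center (a point): a walnut in its shell, nearly a ball, 31 mm thick and 34 mm long, 15 g; this point is its centre. It starts in the middle of the stack in the tumbler
- nut_2_center (a point): a walnut in its shell, nearly a ball, 31 mm thick and 34 mm long, 15 g; this point is its centre. It starts uppermost in the tumbler, below the rim
- nut_0: the same walnut as nut_0_center; origin 17 mm from its centre, at its blunt end
- nut_1: the same walnut as nut_1_center; origin 17 mm from its centre, at its blunt end
- nut_2: the same walnut as nut_2_center; origin 17 mm from its centre, at its blunt end
- ink_bottle: bystander: dark blue square ink bottle with a black cap, 53x52x64 mm; origin: centre of its underside
- rubber_stamp: bystander: wooden hand stamp with a turned handle, 30x46x78 mm; origin: centre of its underside
- candle_tumbler: bystander: short black glass candle tumbler, stuck fast, 66 mm across and 75 mm tall; origin: centre of its underside
There are look-alikes about, which are no part of the job. What is shaped like the nut_2 but black, green or purple is not meant.

How it is judged:
By the outcome, as a careful person would: the job done as asked, in the order asked, and still so for the second after the job is handed in, with the robot touching nothing.
It also fails if it takes over 51 s, if anything falls off the work surface, if the arm or the gripper's body presses on something with over 40 N, if the wrist force passes 120 N, or if a joint passes its speed limit or range.

## Working session

There is one attempt and no reset: what is moved stays moved. The work goes in short steps, Python scripts to look and compute and a tool call to move; the robot and the scene stay as the last step left them, time stands still between calls to the robot, and variables do not carry over. Pictures are saved under pics/ and viewed, at most 10 in all, crops included, and the job is handed in when it is done.

Besides the shell and the picture viewer there is one more tool, called after "Request:" as name([rows], argument=value, ...), one row to a line, values as JSON. arm_command: Moves the arm, as the interface text tells. Its arguments: {"type":"object","properties":{"plan":{"type":"array"},"newtons":{"type":"number"}},"required":["plan"]}

```bash
mkdir -p pics; ls; cat > h.py <<'E'
import numpy as np, cv2
from cell import read_state, optics, env
def world(c):
    d=c["depth"];K=np.array(c["K"]);T=np.linalg.inv(np.array(c["camera_from_world"]))
    v,u=np.mgrid[:d.shape[0],:d.shape[1]]
    p=np.stack([(u-K[0,2])/K[0,0]*d,(v-K[1,2])/K[1,1]*d,d,np.ones_like(d)],-1)@T.T
    p=p[...,:3]; p[d<=0]=np.nan; return p
E
python3 - <<'E'
from h import *
s=read_state();print({k:np.round(v,3) for k,v in s.items()})
for n in("top","side"):
    c=optics.capture(n);np.savez(f"/tmp/{n}.npz",img=c["img"],p=world(c));cv2.imwrite(f"pics/{n}0.png",c["img"])
    print(n,np.round(c["camera_from_world"],2).tolist(),np.round(c["K"],1).tolist())
E
```

```text
pics
{'t': np.float64(0.0), 'q': array([ 1.158,  0.528,  1.434, -0.   ,  1.181, -0.179]), 'dq': array([-0.   ,  0.   , -0.   ,  0.   , -0.001, -0.   ]), 'effort': array([ 1.0000e-03, -4.4005e+01, -1.7659e+01,  6.3000e-02,  5.8000e-02,
       -0.0000e+00]), 'tool_pos': array([144.499, 607.319, 221.566]), 'tcp_rot': array([-3.139, -0.   ,  2.908]), 'wrist_force': array([0.811, 0.713, 0.364]), 'moment': array([-0.016,  0.005, -0.012]), 'grip_force': np.float64(0.0), 'grip_width': np.float64(0.998)}
top [[-0.03, -1.0, 0.02, 319.24], [-1.0, 0.03, -0.08, 544.55], [0.08, -0.02, -1.0, 1209.72], [0.0, 0.0, 0.0, 1.0]] [[513.9, 0.0, 279.0], [0.0, 513.9, 210.3], [0.0, 0.0, 1.0]]
side [[-0.96, -0.29, -0.02, 615.43], [-0.13, 0.48, -0.87, 16.99], [0.26, -0.83, -0.5, 1005.23], [0.0, 0.0, 0.0, 1.0]] [[416.2, 0.0, 286.1], [0.0, 416.2, 207.4], [0.0, 0.0, 1.0]]
```

View pics/top0.png

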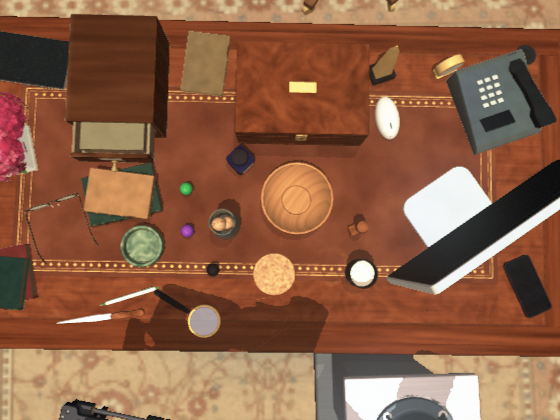

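View pics/side0.png

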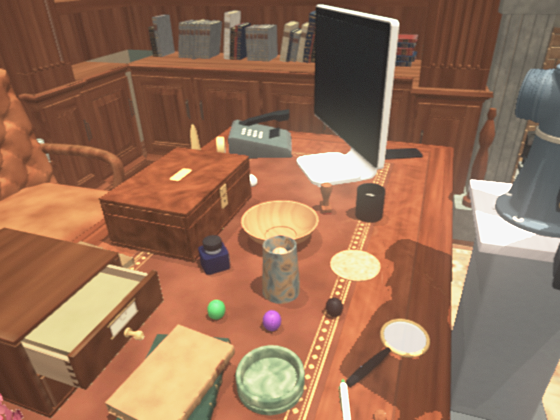

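The top view shows the tumbler holding nuts at about (223,223), the bowl at (297,198), the coaster at (274,274), the fixed candle tumbler at (362,273), the stamp at (358,227) and the ink bottle at (240,158). The green (186,188), purple (187,231) and black (213,269) balls are the look-alike nuts. The tumbler meant is the veined stone one holding three brown nuts, not the green dish at (142,245). I'll measure the positions and confirm with a crop.

```bash
python3 - <<'E'
from h import *
t=np.load("/tmp/top.npz");p=t["p"];s=np.load("/tmp/side.npz")
allp=np.vstack([p.reshape(-1,3),s["p"].reshape(-1,3)])
allp=allp[np.isfinite(allp).all(1)]
def fit(u,v,r,lo,hi,name):
    q=p[v-r:v+r,u-r:u+r].reshape(-1,3);q=q[(q[:,2]>lo)&(q[:,2]<hi)]
    c,R=cv2.minEnclosingCircle(q[:,:2].astype(np.float32)); print(name,np.round(c),round(R,1),np.round(np.nanpercentile(q[:,2],[5,50,95]),1),len(q))
fit(223,223,22,90,125,"tumbler");fit(297,198,45,35,60,"bowl");fit(274,274,26,3.5,9,"coaster");fit(362,273,22,60,90,"candle");fit(358,227,14,8,90,"stamp")
fit(240,158,16,20,80,"ink");fit(213,269,9,10,50,"blackball")
fit(186,188,9,10,50,"green");fit(187,231,9,10,50,"purple")
# tall things near work area: coarse height map
b=allp[(allp[:,0]>150)&(allp[:,0]<800)&(abs(allp[:,1])<500)&(allp[:,2]<700)]
H=np.full((13,20),-1.)
for x,y,z in b:
    i,j=int((x-150)//50),int((y+500)//50)
    H[i,j]=max(H[i,j],z)
print("cols y from",list(range(-500,500,50)))
for i in range(13): print(150+50*i,H[i].astype(int))
a=cv2.resize(t["img"][180:300,160:300],None,fx=3.5,fy=3.5,interpolation=cv2.INTER_CUBIC)
bb=cv2.resize(s["img"][150:310,180:400],None,fx=1.4,fy=1.4)
o=np.zeros((420,800,3),np.uint8);o[:,:490]=a;o[:224,492:800]=bb[:224,:308];cv2.imwrite("pics/crop.png",o)
E
```

```text
tumbler [523. 432.] 30.1 [ 92.2 103.6 110.9] 331
bowl [602. 283.] 114.9 [36.2 46.1 53.1] 1176
coaster [403. 322.] 86.1 [3.7 5.6 8.4] 1329
candle [399. 117.] 33.1 [63.1 73.5 78.5] 170
stamp [513. 122.] 25.7 [13.4 70.1 77.4] 214
ink [684. 386.] 41.7 [29.3 43.4 66.5] 508
blackball [416. 465.] 15.3 [19.  29.7 36.1] 132
green [610. 525.] 15.0 [18.9 29.7 36.6] 131
purple [510. 524.] 15.0 [21.2 29.8 37.5] 130
cols y from [-500, -450, -400, -350, -300, -250, -200, -150, -100, -50, 0, 50, 100, 150, 200, 250, 300, 350, 400, 450]
150 [-1 -1  5  8  6  7  4  5  1  0 -1 -1  2 -1 -1 -1 -1 -1 -1 -1]
200 [-1  1  9  8 10 10  9  8  8  9 10 10  9  9  8 10  9  8 10  8]
250 [-1  2  7 13 14  8  8  8  8  7 12 10 10 13  8 10  9  9 10 14]
300 [-1  3  7 16 16  8  7  9  9  9  8  9 10  8 10  8  8 10  9 16]
350 [ -1   3   8  14  16  14   9   8   6   6 435 436  78  75   9  14  12  13
   9  19]
400 [ -1  -1   7  11  15  16  30  35  34 436 436 436  78  72   9  12  12  11
   8  38]
450 [ -1  -1   9  13   7  34  33 436 436 435   9   8  76   9  54  54   9   7
 112 108]
500 [ -1  -1   6   8   3  32 432 435 433  30  24  19  81  53  55  54  53  46
 114 112]
550 [ -1   3   4   4 432 432 431  28  29  27  25   7   7  54  30  16  53   9
 110  22]
600 [ -1   3   5 431 431 418  27  29  27  17   7   8  10  55  54  48  55  43
  41  10]
650 [-1  3  9  9  9 39 41  9  9  8  7  8  9  9 54 57 50 70 68 10]
700 [ -1   3   9 123 120  77  77   7   9   9  34 121 128 127 127 127 127 127
 121   9]
750 [ -1   2   8 114 113  75  70  66   7  10  36 123 129 126 127 127 128 127
 121  11]
```

View pics/crop.png

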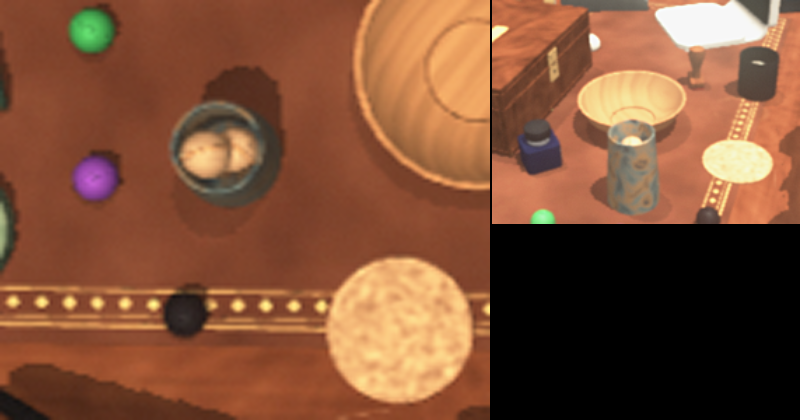

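Confirmed: the tumbler at crop (218,147) is the veined stone one with brown nuts. The tool can only yaw, so my plan is:
1. Grip the tumbler near its rim.
2. Topple it inside the grip against the fixed coaster's edge.
3. Carry it over the bowl and jerk it back off the nuts.
4. Stand it upright again.

First I need refined positions.

```bash
cat >> h.py <<'E'
def ray(c,u,v,z):
    K=np.array(c["K"]);T=np.linalg.inv(np.array(c["camera_from_world"]))
    d=T[:3,:3]@[(u-K[0,2])/K[0,0],(v-K[1,2])/K[1,1],1];o=T[:3,3]
    return o+d*(z-o[2])/d[2]
def togo(x,y,z,yaw,s=None):
    "total tool-frame shift units (50 mm) at yaw [deg], and turn units"
    s=s or read_state();d=np.array([x,y,z])-s["tool_pos"];a=np.radians(yaw);c,n=np.cos(a),np.sin(a)
    cur=np.degrees(s["tcp_rot"][2]);t=(cur-yaw+180)%360-180
    return np.round([(c*d[0]+n*d[1])/50,(n*d[0]-c*d[1])/50,-d[2]/50,t/180],3)
E
python3 - <<'E'
from h import *
c=optics.capture("top");g=cv2.cvtColor(c["img"],cv2.COLOR_BGR2HSV)
def blob(u,v,r,m,n):
    k=np.zeros(m.shape,np.uint8);k[v-r:v+r,u-r:u+r]=m[v-r:v+r,u-r:u+r]
    k=cv2.morphologyEx(k,cv2.MORPH_OPEN,np.ones((3,3)));nn,l,st,ce=cv2.connectedComponentsWithStats(k);i=1+st[1:,4].argmax()
    print(n,st[i],ce[i]);x,y,w,h=st[i][:4];return x+w/2-.5,y+h/2-.5
m=((g[...,1]<175)&(g[...,2]>150)).astype(np.uint8)
u=blob(274,274,28,m,"coaster");print(ray(c,*u,5).round(1))
u=blob(297,198,45,m,"bowl");print(ray(c,*u,50).round(1))
for r in((222.3,222),(223,222.5)):print("tumbler",ray(c,*r,109).round(1))
# side camera rim check + depth from body
s=optics.capture("side");p=world(s)[225:305,258:302].reshape(-1,3);p=p[(p[:,2]>25)&(p[:,2]<95)&(abs(p[:,0]-520)<60)&(abs(p[:,1]-430)<60)]
from scipy.optimize import least_squares
f=least_squares(lambda a:np.hypot(p[:,0]-a[0],p[:,1]-a[1])-35,[520,430],loss="soft_l1",f_scale=2);print("side fit",f.x.round(1),len(p))
for q in((523,432),f.x): print(togo(q[0],q[1],200,45), "turn first")
E
```

```text
coaster [ 250  253   46   43 1449] [273.4568668 273.7605245]
[401.3 324.2   5. ]
bowl [ 259  162   78   72 4099] [296.94754818 197.42083435]
[579.3 261.1  50. ]
tumbler [522.8 432.4 109. ]
tumbler [521.6 430.9 109. ]
side fit [523.1 430.1] 1352
[2.869 7.835 0.439 0.676] turn first
[2.844 7.864 0.439 0.676] turn first
```

Request:
arm_command([
  [1,0,0,0,0.056],
  [1,0,0,0,0.056],
  [1,0,0,0,0.056],
  [1,0,0,0,0.056],
  [1,0,0,0,0.056],
  [1,0,0,0,0.056],
  [1,0,0,0,0.056],
  [1,0,0,0,0.056],
])

```text
t: 1.2
tool_pos: [144.7, 607.8, 222.3]
tcp_rot: [-3.141, 0.001, 1.495]
wrist_force: [-0.4, 0.8, 0.4]
grip_width: 0.999
grip_force: 0.0
```

Request:
arm_command([
  [1,0,0,0,0.057],
  [1,0,0,0,0.057],
  [1,0,0,0,0.056],
  [1,0,0,0,0.056],
  [1,0.36,0.98,0,0],
  [1,0.36,0.98,0,0],
  [1,0.36,0.98,0,0],
  [1,0.36,0.98,0,0],
])

```text
t: 2.2
tool_pos: [336.0, 520.4, 222.4]
tcp_rot: [-3.142, 0.0, 0.791]
wrist_force: [-0.3, 0.8, -0.5]
grip_width: 1.003
grip_force: 0.0
```

Request:
arm_command([
  [1,0.36,0.98,0,0],
  [1,0.36,0.98,0,0],
  [1,0.36,0.98,0,0],
  [1,0.33,0.98,0,0],
  [1,0,0,0.4,0],
  [1,0,0,0,0],
  [1,0,0,0,0],
  [1,0,0,0,0],
])

```text
t: 3.2
tool_pos: [523.2, 434.3, 203.5]
tcp_rot: [3.141, -0.001, 0.792]
wrist_force: [0.4, 0.1, -0.5]
grip_width: 0.999
grip_force: 0.0
```

```bash
python3 - <<'E'
from h import *
s=read_state();print(s["tool_pos"],s["tcp_rot"],togo(522.5,431,56,45))
c=optics.capture("wrist");cv2.imwrite("pics/w1.png",c["img"])
p=world(c);q=p.reshape(-1,3);q=q[np.isfinite(q).all(1)]
q=q[(np.hypot(q[:,0]-522,q[:,1]-431)<45)&(q[:,2]>100)&(q[:,2]<118)]
print(len(q),q.min(0),q.max(0),(q.min(0)+q.max(0))/2)
E
```

```text
[523.23450218 434.30180458 203.51546055] [ 3.14123292e+00 -1.40936968e-03  7.91680608e-01] [-5.70e-02  3.60e-02  2.95e+00  2.00e-03]
1315 [495.34243482 404.09534214 100.00188731] [553.7722885  462.18409457 110.70548024] [524.55736166 433.13971835 105.35368378]
```

Request:
arm_command([
  [1,-0.03,0.037,0.8,0],
  [1,0,0,0.8,0],
  [1,0,0,0.8,0],
  [1,0,0,0.55,0],
  [0,0,0,0,0],
  [0,0,0,0,0],
  [0,0,0,0,0],
  [0,0,0,0,0],
], newtons=35)

```text
t: 4.25
tool_pos: [524.3, 432.6, 57.2]
tcp_rot: [-3.141, -0.004, 0.79]
wrist_force: [-2.6, 3.4, 5.1]
grip_width: 0.723
grip_force: 35.1
```

```bash
python3 - <<'E'
from h import *
s=read_state();print({k:np.round(s[k],3) for k in("t","tool_pos","tcp_rot","wrist_force","grip_width","grip_force")})
# start place: grip at coaster centre + (50+35+4)*(.707,.707)
print(togo(402+63,323+63,58,45))
E
```

```text
{'t': np.float64(4.25), 'tool_pos': array([524.25 , 432.62 ,  57.182]), 'tcp_rot': array([-3.141, -0.004,  0.79 ]), 'wrist_force': array([-2.559,  3.362,  5.108]), 'grip_width': np.float64(0.723), 'grip_force': np.float64(35.082)}
[-1.497 -0.179 -0.016  0.002]
```

Request:
arm_command([
  [0,0,0,-0.3,0],
  [0,0,0,-0.3,0],
  [0,-0.4,-0.05,0,0],
  [0,-0.4,-0.05,0,0],
  [0,-0.4,-0.04,0,0],
  [0,-0.3,-0.04,0,0],
  [0,0,0,0,0],
  [0,0,0,0,0],
], newtons=60)

```text
t: 5.25
tool_pos: [466.1, 384.7, 85.7]
tcp_rot: [3.141, -0.003, 0.79]
wrist_force: [0.5, 0.1, -4.5]
grip_width: 0.712
grip_force: 59.7
```

```bash
python3 - <<'E'
from h import *
s=read_state();print({k:np.round(s[k],3) for k in("t","tool_pos","tcp_rot","wrist_force","grip_width","grip_force")})
c=optics.capture("side");cv2.imwrite("pics/s2.png",cv2.resize(c["img"][120:330,180:460],None,fx=2.8,fy=2.8,interpolation=cv2.INTER_CUBIC))
E
```

```text
{'t': np.float64(5.25), 'tool_pos': array([466.102, 384.666,  85.73 ]), 'tcp_rot': array([ 3.141e+00, -3.000e-03,  7.900e-01]), 'wrist_force': array([ 0.477,  0.126, -4.451]), 'grip_width': np.float64(0.712), 'grip_force': np.float64(59.668)}
```

View pics/s2.png

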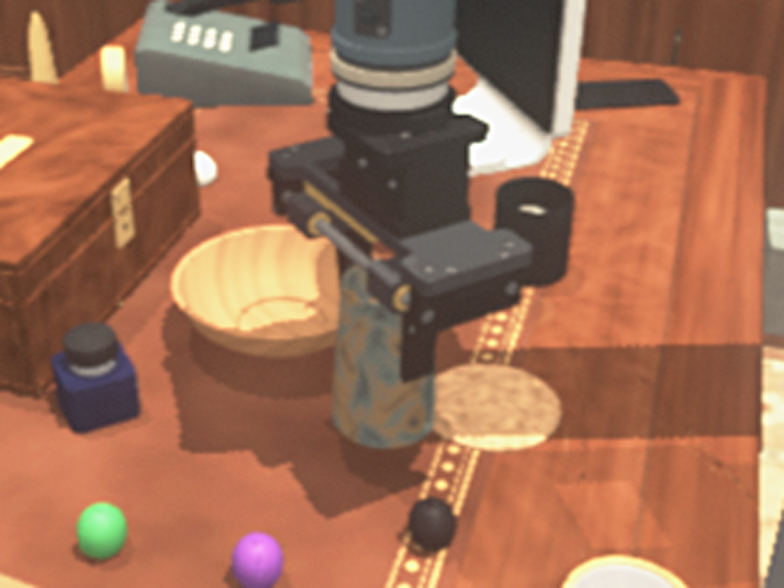

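The tumbler hangs centred in the grip, foot at about (385,430) in the crop, with the coaster edge just to its right. Next I lower it and start toppling it against that edge.

Request:
arm_command([
  [0,0,0,0.53,0],
  [0,0,0,0.02,0],
  [0,-0.1,0,0,0],
  [0,-0.2,0,-0.06,0],
  [0,-0.2,0,-0.06,0],
  [0,-0.2,0,-0.02,0],
  [0,-0.2,0,-0.01,0],
  [0,0,0,0,0],
])

```text
t: 6.3
tool_pos: [437.3, 354.6, 68.5]
tcp_rot: [3.138, -0.013, 0.79]
wrist_force: [4.0, 4.4, 5.4]
grip_width: 0.711
grip_force: 60.0
```

```bash
cat >> h.py <<'E'
def tilt(uv=None,save=None):
    "state + foreground points of tumbler from side cam"
    s=read_state();print({k:np.round(s[k],2) for k in("t","tool_pos","tcp_rot","wrist_force","grip_width","grip_force")})
    c=optics.capture("side");g=c["img"]
    K=np.array(c["K"]);T=np.array(c["camera_from_world"]);P=T[:3,:3]@(s["tool_pos"]+[0,0,19])+T[:3,3];u=K@P/P[2];print("grip px",u[:2].round())
    if save: 
        x,y=int(u[0])-110,int(u[1])-80;x=max(x,0);y=max(y,0);cv2.imwrite(save,cv2.resize(g[y:y+165,x:x+220],None,fx=3.5,fy=3.5,interpolation=cv2.INTER_CUBIC));print("crop origin",x,y)
    return c
E
python3 - <<'E'
from h import *
tilt(save="pics/s3.png")
E
```

```text
{'t': np.float64(6.3), 'tool_pos': array([437.26, 354.62,  68.53]), 'tcp_rot': array([ 3.14, -0.01,  0.79]), 'wrist_force': array([3.97, 4.42, 5.43]), 'grip_width': np.float64(0.71), 'grip_force': np.float64(60.01)}
grip px [336. 237.]
crop origin 225 156
```

View pics/s3.png

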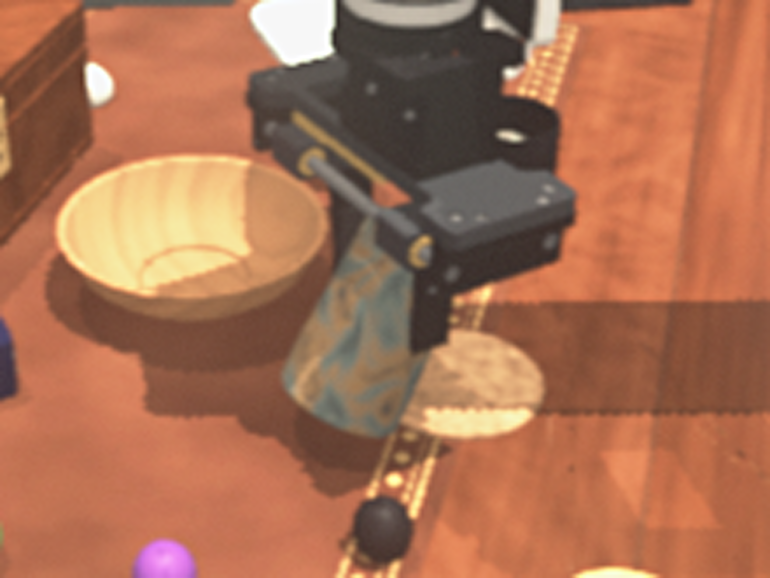

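The side view shows the tumbler at about 30° of tilt with its foot held by the coaster edge at (415,400), and the forces are small. I'll continue.

Request:
arm_command([
  [0,-0.23,0,0.07,0],
  [0,-0.23,0,0.09,0],
  [0,-0.19,0,0.1,0],
  [0,-0.18,0,0.11,0],
  [0,-0.16,0,0.13,0],
  [0,-0.15,0,0.14,0],
  [0,0,0,0,0],
  [0,0,0,0,0],
])

```text
t: 7.35
tool_pos: [393.7, 311.4, 33.5]
tcp_rot: [3.141, -0.001, 0.79]
wrist_force: [3.0, -3.2, 4.7]
grip_width: 0.713
grip_force: 59.9
```

```bash
python3 - <<'E'
from h import *
tilt(save="pics/s4.png")
E
```

```text
{'t': np.float64(7.35), 'tool_pos': array([393.72, 311.44,  33.54]), 'tcp_rot': array([ 3.14, -0.  ,  0.79]), 'wrist_force': array([ 2.95, -3.2 ,  4.71]), 'grip_width': np.float64(0.71), 'grip_force': np.float64(59.91)}
grip px [361. 243.]
crop origin 250 163
```

View pics/s4.png

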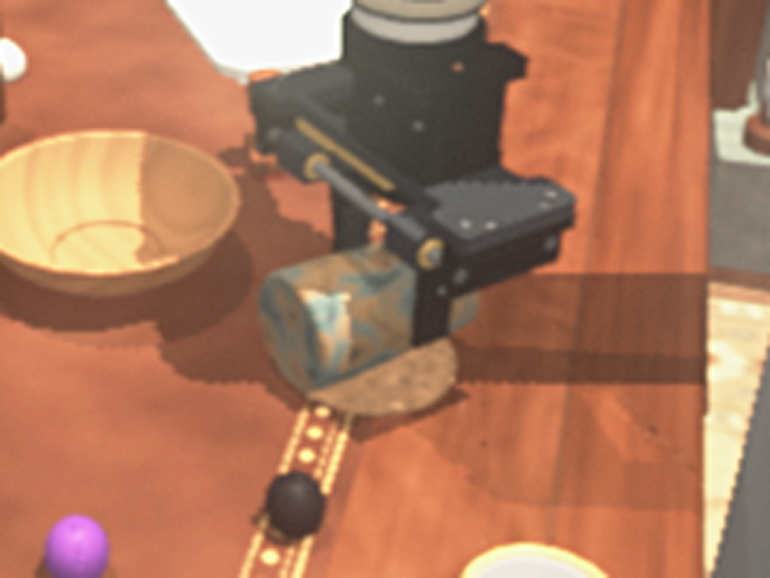

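It is at about 78° now, lying over the coaster with its mouth to the right and its foot at (310,385). I'll go a bit further, then measure the angle by fitting a cylinder to the depth.

Request:
arm_command([
  [0,-0.04,0,0.06,0],
  [0,-0.04,0,0.06,0],
  [0,0,0,0,0],
  [0,0,0,0,0],
  [0,0,0,0,0],
  [0,0,0,-0.1,0],
  [0,0,0,-0.1,0],
  [0,0,0,0,0],
])

```text
t: 8.4
tool_pos: [388.1, 308.2, 36.2]
tcp_rot: [-3.14, 0.004, 0.791]
wrist_force: [0.3, -0.7, -3.8]
grip_width: 0.712
grip_force: 59.8
```

```bash
cat >> h.py <<'E'
from scipy.optimize import least_squares
def axis(c,th0=80,dims=(70,60)):
    "cylinder fit (R=35) behind the fingers; axis near grip, mouth direction = -tool x"
    s=read_state();a=s["tcp_rot"][2];X=-np.array([np.cos(a),np.sin(a),0]);Y=np.array([-X[1],X[0],0]);Z=np.array([0,0,1.])
    q=world(c).reshape(-1,3);q=q[np.isfinite(q).all(1)]-(s["tool_pos"]+[0,0,19])
    l=np.c_[q@X,q@Y,q@Z];m=(l[:,0]>-90)&(l[:,0]<-14)&(abs(l[:,1])<34)&(abs(l[:,2])<46)&(q[:,2]+s["tool_pos"][2]+19>12);l=l[m]
    def f(v):
        th,y0,z0,ps=v;d=np.array([np.sin(th)*np.cos(ps),np.sin(th)*np.sin(ps),np.cos(th)])
        return np.linalg.norm(np.cross(l-[0,y0,z0],d),axis=1)-35
    r=least_squares(f,[np.radians(th0),0,0,0],loss="soft_l1",f_scale=2);print("tilt deg,y0,z0,psi",np.degrees(r.x[0]).round(1),r.x[1:].round(2),len(l),"res",np.median(abs(r.fun)).round(2),"xmin",np.percentile(l[:,0],2).round(1))
E
python3 - <<'E'
from h import *
c=tilt();axis(c);axis(optics.capture("top"))
E
```

```text
{'t': np.float64(8.4), 'tool_pos': array([388.06, 308.18,  36.23]), 'tcp_rot': array([-3.14,  0.  ,  0.79]), 'wrist_force': array([ 0.29, -0.72, -3.77]), 'grip_width': np.float64(0.71), 'grip_force': np.float64(59.81)}
grip px [364. 241.]
tilt deg,y0,z0,psi 91.3 [ 1.040e+00 -1.358e+01 -1.000e-02] 1223 res 1.29 xmin -66.2
tilt deg,y0,z0,psi 90.9 [ -0.47 -13.1   -0.02] 396 res 1.19 xmin -65.5
```

```bash
python3 - <<'E'
from h import *
c=tilt(save="pics/s5.png")
s=read_state();a=s["tcp_rot"][2];X=-np.array([np.cos(a),np.sin(a),0]);Y=np.array([-X[1],X[0],0])
for n in("top","side"):
    q=world(optics.capture(n)).reshape(-1,3);q=q[np.isfinite(q).all(1)];d=q-s["tool_pos"];x,y=d@X,d@Y
    for lo in range(-90,-10,8):
        m=(x>lo)&(x<lo+8)&(abs(y)<6)&(q[:,2]>15)
        if m.sum()>3:print(n,lo+4,np.percentile(q[m,2],[50,90]).round(1),m.sum())
    for lo in range(15,50,6):
        m=(x>lo)&(x<lo+6)&(abs(y)<6)&(q[:,2]>15)&(q[:,2]<100)
        if m.sum()>3:print(n,"front",lo+3,np.percentile(q[m,2],[50,90]).round(1),m.sum())
E
```

```text
{'t': np.float64(8.5), 'tool_pos': array([388.66, 308.29,  36.15]), 'tcp_rot': array([-3.14,  0.  ,  0.79]), 'wrist_force': array([ 0.14, -0.62, -3.95]), 'grip_width': np.float64(0.71), 'grip_force': np.float64(59.81)}
grip px [364. 242.]
crop origin 253 161
top -62 [77.1 79.8] 18
top -54 [78.2 80.3] 18
top -46 [76.9 80.5] 20
top -38 [350.2 361.1] 49
top -30 [368.  371.1] 38
top -22 [374.6 377. ] 36
top -14 [377.9 379.6] 35
side -70 [45.8 65.1] 24
side -62 [54.2 77.5] 82
side -54 [77.2 78.3] 17
side -46 [77.4 79. ] 18
side -38 [291.5 354.7] 189
side -30 [264.5 317.3] 224
side -22 [161.8 371.3] 139
side -14 [227.  378.7] 26
```

View pics/s5.png

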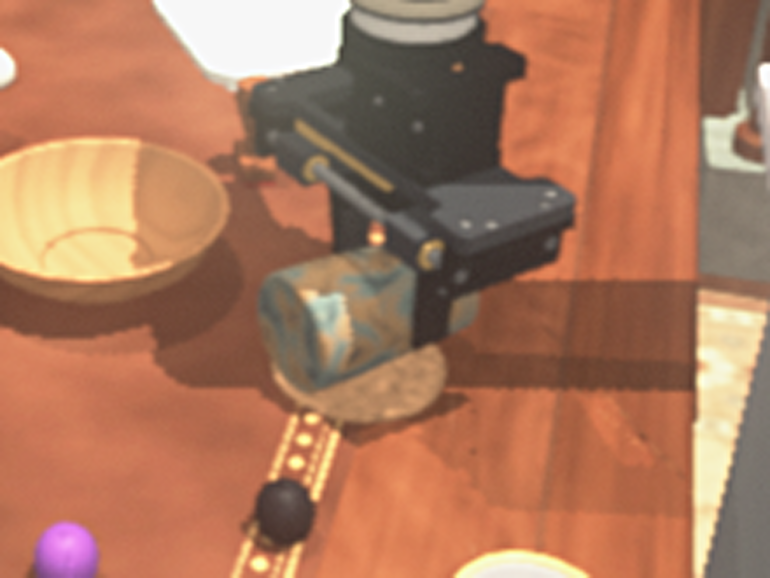

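The top surface is flat at about z = 77, so the tilt is roughly 89°. The picture shows no nut on the desk. I'll lift slowly, turn the mouth toward the bowl, then run forward and stop so the nuts roll out.

Request:
arm_command([
  [0,0,0,-0.1,0],
  [0,0,0,-0.2,0],
  [0,0,0,-0.22,0.01],
  [0,0,0,-0.22,-0.02],
  [0,0,0,-0.22,-0.04],
  [0,0,0,-0.22,-0.042],
  [0,0,0,-0.06,-0.042],
  [0,0,0,0,-0.042],
])

```text
t: 9.65
tool_pos: [390.5, 309.0, 100.4]
tcp_rot: [3.14, -0.001, 1.347]
wrist_force: [-0.7, 0.6, -4.8]
grip_width: 0.716
grip_force: 59.8
```

Request:
arm_command([
  [0,0,0,0,-0.042],
  [0,0,0,0,-0.042],
  [0,0,0,0,-0.042],
  [0,0,0,0,-0.042],
  [0,0,0,0,-0.042],
  [0,0,0,0,-0.042],
  [0,0,0,0,-0.042],
  [0,0,0,0,-0.042],
])

```text
t: 10.65
tool_pos: [390.4, 308.9, 100.0]
tcp_rot: [3.14, 0.001, 2.402]
wrist_force: [0.2, -0.2, -4.0]
grip_width: 0.717
grip_force: 59.8
```

```bash
python3 - <<'E'
from h import *
c=tilt();axis(c);t=optics.capture("top");axis(t)
s=read_state();d=np.array([579,261])-s["tool_pos"][:2];print(d,np.degrees(np.arctan2(d[1],d[0])),"need tool yaw",np.degrees(np.arctan2(d[1],d[0]))+180,"now",np.degrees(s["tcp_rot"][2]))
cv2.imwrite("pics/t6.png",cv2.resize(t["img"][150:320,190:390],None,fx=3.5,fy=3.5))
E
```

```text
{'t': np.float64(10.65), 'tool_pos': array([390.35, 308.89, 100.03]), 'tcp_rot': array([3.14, 0.  , 2.4 ]), 'wrist_force': array([ 0.16, -0.22, -4.01]), 'grip_width': np.float64(0.72), 'grip_force': np.float64(59.81)}
grip px [365. 214.]
tilt deg,y0,z0,psi 91.1 [ -3.29 -13.34  -0.04] 1448 res 1.45 xmin -68.3
  return _methods._mean(a, axis=axis, dtype=dtype,
  ret = ret.dtype.type(ret / rcount)
Traceback (most recent call last):
  File "h.py", line 34, in axis
    r=least_squares(f,[np.radians(th0),0,0,0],loss="soft_l1",f_scale=2);print("tilt deg,y0,z0,psi",np.degrees(r.x[0]).round(1),r.x[1:].round(2),len(l),"res",np.median(abs(r.fun)).round(2),"xmin",np.percentile(l[:,0],2).round(1))
                                                                                                                                                                                                   ~~~~~~~~~~~~~^^^^^^^^^^
IndexError: index -1 is out of bounds for axis 0 with size 0
```

Request:
arm_command([
  [0,0,0,0,-0.042],
  [0,0,0,0,-0.042],
  [0,0,0,0,-0.042],
  [0,0,0,0,-0.03],
  [0,-1,0,0,0],
  [0,-1,0,0,0],
  [0,-1,0,0,0],
  [0,0,0,0,0],
])

```text
t: 11.75
tool_pos: [541.3, 270.4, 100.2]
tcp_rot: [3.138, 0.007, 2.883]
wrist_force: [-0.4, -0.1, -4.7]
grip_width: 0.714
grip_force: 59.8
```

```bash
python3 - <<'E'
from h import *
c=tilt();axis(c);t=optics.capture("top")
o=np.hstack([cv2.resize(t["img"][150:300,210:390],None,fx=2.2,fy=2.2),cv2.resize(c["img"][110:260,190:370],None,fx=2.2,fy=2.2)])
cv2.imwrite("pics/t6.png",o)
E
```

```text
{'t': np.float64(11.75), 'tool_pos': array([541.28, 270.43, 100.21]), 'tcp_rot': array([3.14, 0.01, 2.88]), 'wrist_force': array([-0.35, -0.14, -4.72]), 'grip_width': np.float64(0.71), 'grip_force': np.float64(59.81)}
grip px [294. 195.]
tilt deg,y0,z0,psi 91.0 [ -2.3  -12.82  -0.03] 992 res 1.13 xmin -65.0
```

View pics/t6.png

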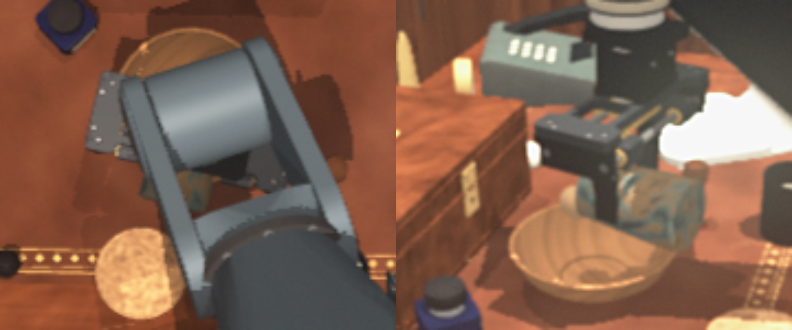

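A nut is just emerging at the mouth at (570,197) over the empty bowl. Next is a short hold, then a fast pull back.

Request:
arm_command([
  [0,0,0,0,0],
  [0,0,0,0,0],
  [0,1,0,0,0],
  [0,1,0,0,0],
  [0,1,0,0,0],
  [0,0,0,0,0],
  [0,0,0,0,0],
  [0,0,0,0,0],
])

```text
t: 12.85
tool_pos: [391.7, 309.2, 99.4]
tcp_rot: [3.14, 0.002, 2.888]
wrist_force: [0.4, -0.6, -3.3]
grip_width: 0.716
grip_force: 59.8
```

```bash
python3 - <<'E'
from h import *
c=tilt();axis(c);t=optics.capture("top")
o=np.hstack([cv2.resize(t["img"][150:300,210:390],None,fx=2.2,fy=2.2),cv2.resize(c["img"][110:260,210:390],None,fx=2.2,fy=2.2)])
cv2.imwrite("pics/t7.png",o)
E
```

```text
{'t': np.float64(12.85), 'tool_pos': array([391.73, 309.15,  99.41]), 'tcp_rot': array([3.14, 0.  , 2.89]), 'wrist_force': array([ 0.39, -0.57, -3.27]), 'grip_width': np.float64(0.72), 'grip_force': np.float64(59.81)}
grip px [364. 214.]
tilt deg,y0,z0,psi 91.3 [ -3.27 -13.21  -0.04] 1198 res 0.9 xmin -68.2
```

View pics/t7.png

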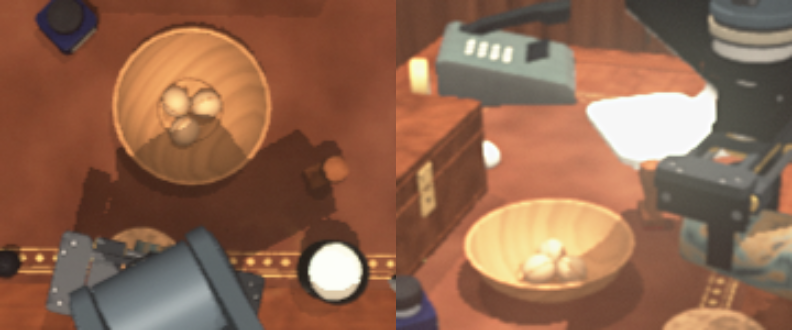

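All three walnuts lie in the bowl, at (175,100), (207,103) and (187,130) in the left half. To right the tumbler I'll lever its mouth on the fixed candle tumbler's rim. First I check the clearance to the monitor while yawing.

Request:
arm_command([
  [0,0,0,-0.1,0.052],
  [0,0,0,-0.1,0.052],
  [0,0,0,0,0.053],
  [0,0,0,0,0.053],
  [0,0,0,0,0.053],
  [0,0,0,0,0.053],
  [0,0,0,0,0.052],
  [0,0,0,0,0.051],
])

```text
t: 13.95
tool_pos: [390.6, 308.4, 108.9]
tcp_rot: [-3.141, 0.0, 1.566]
wrist_force: [-0.7, 0.2, -3.9]
grip_width: 0.712
grip_force: 59.8
```

```bash
python3 - <<'E'
from h import *
c=tilt();axis(c)
t=optics.capture("top");print("candle",ray(t,362,273,75).round(1))
for n,f in(("side0","/tmp/side.npz"),("top0","/tmp/top.npz")):
    p=np.load(f)["p"].reshape(-1,3);p=p[np.isfinite(p).all(1)]
    q=p[(p[:,2]>95)&(p[:,2]<450)&(p[:,0]>280)&(p[:,0]<560)&(p[:,1]>-50)&(p[:,1]<160)]
    if len(q):
        i=q[:,1].argsort()[::-1][:2000:150];print(n,q[i].round(0).tolist())
        for Y in(190,):
            a=np.arctan2(Y,399);l=q[:,0]*np.sin(a)-q[:,1]*np.cos(a);print("perp dist to arm plane",np.percentile(l,[0,1,5]).round(0), "min z",q[:,2].min())
    k=p[(np.hypot(p[:,0]-399,p[:,1]-117)<40)&(p[:,2]>55)&(p[:,2]<85)];print(n,"candle y range",np.percentile(k[:,1],[2,98]).round(),np.percentile(k[:,0],[2,98]).round(),np.percentile(k[:,2],90))
print(togo(399,190,109,90))
E
```

```text
{'t': np.float64(13.95), 'tool_pos': array([390.65, 308.4 , 108.86]), 'tcp_rot': array([-3.14,  0.  ,  1.57]), 'wrist_force': array([-0.72,  0.17, -3.9 ]), 'grip_width': np.float64(0.71), 'grip_force': np.float64(59.81)}
grip px [365. 210.]
tilt deg,y0,z0,psi 90.8 [ -1.41 -13.56  -0.03] 1466 res 5.42 xmin -67.6
candle [400.7 121.3  75. ]
side0 [[389.0, 78.0, 245.0], [395.0, 74.0, 418.0], [386.0, 73.0, 159.0], [388.0, 72.0, 268.0], [387.0, 71.0, 194.0], [397.0, 70.0, 154.0], [396.0, 69.0, 325.0], [398.0, 68.0, 343.0], [397.0, 67.0, 155.0], [396.0, 65.0, 286.0], [398.0, 62.0, 256.0], [404.0, 58.0, 376.0], [404.0, 55.0, 168.0], [404.0, 52.0, 329.0]]
perp dist to arm plane [ 96.  99. 101.] min z 103.35643048407223
side0 candle y range [ 85. 151.] [367. 429.] 74.61183424356487
top0 [[390.0, 76.0, 336.0], [388.0, 73.0, 298.0], [384.0, 71.0, 199.0], [397.0, 68.0, 341.0], [401.0, 64.0, 406.0], [403.0, 59.0, 358.0], [404.0, 54.0, 427.0], [410.0, 49.0, 377.0], [413.0, 44.0, 372.0], [416.0, 39.0, 407.0], [420.0, 34.0, 383.0], [423.0, 29.0, 364.0], [427.0, 24.0, 408.0], [423.0, 18.0, 432.0]]
perp dist to arm plane [ 99. 100. 101.] min z 104.79792450024252
top0 candle y range [ 85. 150.] [367. 430.] 76.99389504402339
[-2.369e+00  1.660e-01 -2.000e-03  0.000e+00]
```

Request:
arm_command([
  [0,-0.8,0.08,0,0],
  [0,-0.8,0.08,0,0],
  [0,-0.8,0,0,0],
  [0,-0.09,0,0,0],
  [0,0,0,0.12,0],
  [0,0.06,0,0.1,0],
  [0,0.08,0,0.1,0],
  [0,0.06,0,0.1,0],
])

```text
t: 15.05
tool_pos: [398.2, 195.3, 87.6]
tcp_rot: [3.142, -0.0, 1.574]
wrist_force: [0.0, -0.7, -3.0]
grip_width: 0.715
grip_force: 59.8
```

```bash
python3 - <<'E'
from h import *
c=tilt();axis(c)
E
```

```text
{'t': np.float64(15.05), 'tool_pos': array([398.24, 195.27,  87.59]), 'tcp_rot': array([ 3.14, -0.  ,  1.57]), 'wrist_force': array([ 0.03, -0.71, -3.04]), 'grip_width': np.float64(0.71), 'grip_force': np.float64(59.81)}
grip px [368. 192.]
tilt deg,y0,z0,psi 89.2 [ -0.84 -12.93  -0.03] 1132 res 5.41 xmin -68.5
```

It missed the rim by a few mm. I'll retry with more overlap.

Request:
arm_command([
  [0,0,0,-0.47,0],
  [0,-0.36,0,0,0],
  [0,0,0,0,0],
  [0,0,0,0.15,0],
  [0,0.08,0,0.08,0],
  [0,0.08,0,0.08,0],
  [0,0.06,0,0.1,0],
  [0,0,0,0,0],
])

```text
t: 16.1
tool_pos: [398.3, 187.7, 90.9]
tcp_rot: [3.142, -0.0, 1.573]
wrist_force: [-0.3, -0.1, 0.9]
grip_width: 0.717
grip_force: 59.8
```

```bash
python3 - <<'E'
from h import *
c=tilt();axis(c)
E
```

```text
{'t': np.float64(16.1), 'tool_pos': array([398.35, 187.71,  90.92]), 'tcp_rot': array([ 3.14, -0.  ,  1.57]), 'wrist_force': array([-0.34, -0.11,  0.86]), 'grip_width': np.float64(0.72), 'grip_force': np.float64(59.81)}
grip px [369. 189.]
tilt deg,y0,z0,psi 81.4 [ -1.26 -13.18  -0.02] 1110 res 3.04 xmin -70.5
```

Request:
arm_command([
  [0,0.03,0,0.08,0],
  [0,0.03,0,0.08,0],
  [0,0.03,0,0.08,0],
  [0,0.02,0,0.08,0],
  [0,0,0,0.05,0],
  [0,0,0,0,0],
  [0,0,0,0,0],
  [0,0,0,0,0],
])

```text
t: 17.15
tool_pos: [398.4, 192.9, 72.6]
tcp_rot: [3.141, -0.0, 1.572]
wrist_force: [-1.2, 2.8, 0.9]
grip_width: 0.718
grip_force: 59.8
```

```bash
python3 - <<'E'
from h import *
c=tilt();axis(c,60);axis(c,45)
E
```

```text
{'t': np.float64(17.15), 'tool_pos': array([398.39, 192.92,  72.6 ]), 'tcp_rot': array([ 3.14, -0.  ,  1.57]), 'wrist_force': array([-1.24,  2.76,  0.92]), 'grip_width': np.float64(0.72), 'grip_force': np.float64(59.76)}
grip px [368. 198.]
tilt deg,y0,z0,psi 59.6 [-1.310e+00 -1.266e+01 -1.000e-02] 1054 res 1.23 xmin -73.8
tilt deg,y0,z0,psi 59.6 [-1.310e+00 -1.266e+01 -1.000e-02] 1054 res 1.23 xmin -73.8
```

Request:
arm_command([
  [0,0,0,0.06,0],
  [0,0,0,0.06,0],
  [0,-0.05,0,0,0],
  [0,-0.05,0,0,0],
  [0,-0.05,0,0,0],
  [0,0,0,0,0],
  [0,0,0,0,0],
  [0,0,0,0,0],
])

```text
t: 18.2
tool_pos: [400.2, 187.5, 66.8]
tcp_rot: [3.137, -0.004, 1.57]
wrist_force: [0.6, 13.6, 1.8]
grip_width: 0.71
grip_force: 59.7
```

```bash
cat >> h.py <<'E'
def low(c):
    s=read_state();q=world(c).reshape(-1,3);q=q[np.isfinite(q).all(1)]
    d=q-s["tool_pos"];a=s["tcp_rot"][2];x=-(d[:,0]*np.cos(a)+d[:,1]*np.sin(a));y=d[:,0]*np.sin(a)-d[:,1]*np.cos(a)
    m=(abs(y)<30)&(x>-85)&(x<60)&(q[:,2]>9)&(q[:,2]<s["tool_pos"][2]+60);print("lowest",np.percentile(q[m,2],[0,.3,1,5]).round(1),"x range",np.percentile(x[m],[.5,99.5]).round(1))
E
python3 - <<'E'
from h import *
c=tilt();axis(c,45);low(c)
E
```

```text
{'t': np.float64(18.2), 'tool_pos': array([400.22, 187.45,  66.76]), 'tcp_rot': array([ 3.14, -0.  ,  1.57]), 'wrist_force': array([ 0.63, 13.64,  1.85]), 'grip_width': np.float64(0.71), 'grip_force': np.float64(59.7)}
grip px [367. 199.]
tilt deg,y0,z0,psi 49.4 [ -1.31 -12.44  -0.02] 1060 res 0.94 xmin -71.9
lowest [ 9.2 10.4 14.8 29.9] x range [-73.7  15.5]
```

Request:
arm_command([
  [0,-0.04,0,0,0],
  [0,-0.04,0,0,0],
  [0,-0.04,0,-0.02,0],
  [0,-0.04,0,-0.02,0],
  [0,-0.04,0,-0.02,0],
  [0,0,0,0,0],
  [0,0,0,0,0],
  [0,0,0,0,0],
], newtons=30)

```text
t: 19.25
tool_pos: [400.4, 179.2, 69.5]
tcp_rot: [3.136, -0.006, 1.568]
wrist_force: [-0.4, 24.1, -3.2]
grip_width: 0.715
grip_force: 29.6
```

```bash
python3 - <<'E'
from h import *
c=tilt();axis(c,40);low(c)
E
```

```text
{'t': np.float64(19.25), 'tool_pos': array([400.36, 179.17,  69.51]), 'tcp_rot': array([ 3.14, -0.01,  1.57]), 'wrist_force': array([-0.36, 24.11, -3.22]), 'grip_width': np.float64(0.71), 'grip_force': np.float64(29.63)}
grip px [367. 196.]
tilt deg,y0,z0,psi 41.0 [ -1.14 -11.13  -0.02] 1108 res 0.87 xmin -69.5
lowest [ 9.2 12.2 17.8 43.2] x range [-70.5   9.2]
```

Pushing on the candle is losing leverage at 41°. I'll move over the coaster and drag the foot on the cork to finish righting.

Request:
arm_command([
  [0,0.1,0,-0.25,0],
  [0,0.2,0,-0.25,0],
  [0,0.6,0,0,0],
  [0,0.6,0,0,0],
  [0,0.36,0.03,0,0],
  [0,0,0,0.2,0],
  [0,0,0,0.1,0],
  [0,0,0,0,0],
])

```text
t: 20.3
tool_pos: [398.8, 267.1, 78.6]
tcp_rot: [-3.139, 0.001, 1.572]
wrist_force: [0.6, -1.0, -4.1]
grip_width: 0.722
grip_force: 29.8
```

```bash
python3 - <<'E'
from h import *
c=tilt();axis(c,40);low(c)
E
```

```text
{'t': np.float64(20.3), 'tool_pos': array([398.84, 267.09,  78.63]), 'tcp_rot': array([-3.14,  0.  ,  1.57]), 'wrist_force': array([ 0.57, -1.04, -4.05]), 'grip_width': np.float64(0.72), 'grip_force': np.float64(29.76)}
grip px [363. 212.]
tilt deg,y0,z0,psi 40.7 [ -1.37 -12.16  -0.  ] 1319 res 0.86 xmin -68.2
lowest [ 9.  24.7 40.  54.7] x range [-70.    8.5]
```

Request:
arm_command([
  [0,0,0,0.05,0],
  [0,0,0,0.05,0],
  [0,0,0,0.04,0],
  [0,0,0,0.04,0],
  [0,0,0,0,0],
  [0,0,0,0,0],
  [0,0,0,0,0],
  [0,0,0,0,0],
])

```text
t: 21.35
tool_pos: [399.7, 268.3, 70.6]
tcp_rot: [3.141, -0.0, 1.573]
wrist_force: [-0.0, 0.4, -3.4]
grip_width: 0.716
grip_force: 29.8
```

Request:
arm_command([
  [0,0.04,0,0.04,0],
  [0,0.04,0.02,0.04,0],
  [0,0,0.02,0.03,0],
  [0,0,0,0.03,0],
  [0,0,0,0,0],
  [0,0,0,0,0],
  [0,0,0,0,0],
  [0,0,0,0,0],
])

```text
t: 22.35
tool_pos: [401.2, 271.4, 68.0]
tcp_rot: [3.141, 0.001, 1.574]
wrist_force: [-6.3, -7.4, 40.5]
grip_width: 0.716
grip_force: 31.5
```

Request:
arm_command([
  [0,0.07,0,-0.04,0],
  [0,0.07,0,-0.02,0],
  [0,0.07,0,-0.01,0],
  [0,0.07,0,0,0],
  [0,0,0,0,0],
  [0,0,0,0,0],
  [0,0,0,0,0],
  [0,0,0,0,0],
])

```text
t: 23.35
tool_pos: [401.1, 286.7, 69.0]
tcp_rot: [3.142, -0.001, 1.572]
wrist_force: [-3.4, -0.0, 16.5]
grip_width: 0.718
grip_force: 30.5
```

```bash
python3 - <<'E'
from h import *
c=tilt();axis(c,35);low(c)
E
```

```text
{'t': np.float64(23.35), 'tool_pos': array([401.15, 286.74,  69.01]), 'tcp_rot': array([ 3.14, -0.  ,  1.57]), 'wrist_force': array([-3.35, -0.02, 16.52]), 'grip_width': np.float64(0.72), 'grip_force': np.float64(30.54)}
grip px [360. 221.]
tilt deg,y0,z0,psi 27.2 [-1.23 -8.83  0.01] 1378 res 0.85 xmin -55.0
lowest [25.6 28.1 29.9 35. ] x range [-61.6  36. ]
```

Request:
arm_command([
  [0,0.07,0,0.0,0],
  [0,0.07,0,0.01,0],
  [0,0.07,0,0.01,0],
  [0,0.06,0,0.02,0],
  [0,0.06,0,0.02,0],
  [0,0.06,0,0.02,0],
  [0,0,0,0,0],
  [0,0,0,0,0],
])

```text
t: 24.4
tool_pos: [401.6, 307.5, 64.9]
tcp_rot: [3.14, -0.003, 1.571]
wrist_force: [-3.1, 3.6, 12.2]
grip_width: 0.723
grip_force: 30.4
```

```bash
python3 - <<'E'
from h import *
c=tilt();axis(c,20);low(c)
E
```

```text
{'t': np.float64(24.4), 'tool_pos': array([401.63, 307.46,  64.9 ]), 'tcp_rot': array([ 3.14, -0.  ,  1.57]), 'wrist_force': array([-3.1 ,  3.64, 12.22]), 'grip_width': np.float64(0.72), 'grip_force': np.float64(30.38)}
grip px [358. 228.]
tilt deg,y0,z0,psi 10.1 [-1.04  1.79  0.04] 1267 res 0.82 xmin -43.0
lowest [10.8 13.  14.5 19.9] x range [-46.8  24.7]
```

Request:
arm_command([
  [0,0.06,0,0.02,0],
  [0,0.06,0,0.03,0],
  [0,0.05,0,0.03,0],
  [0,0.05,0,0.03,0],
  [0,0,0,0.02,0],
  [0,0,0,0,0],
  [0,0,0,0,0],
  [0,0,0,0,0],
], newtons=15)

```text
t: 25.45
tool_pos: [401.3, 315.6, 59.4]
tcp_rot: [3.141, 0.002, 1.574]
wrist_force: [-2.9, -6.9, 22.7]
grip_width: 0.732
grip_force: 15.8
```

```bash
cat >> h.py <<'E'
def up(z0=20,z1=90):
    s=read_state();q=np.vstack([world(optics.capture(n)).reshape(-1,3) for n in("side","top")]);q=q[np.isfinite(q).all(1)]
    q=q[(np.hypot(q[:,0]-s["tool_pos"][0],q[:,1]-s["tool_pos"][1])<55)&(q[:,2]>z0)&(q[:,2]<z1)]
    x0,y0=s["tool_pos"][:2]
    q=q[~((abs(q[:,0]-x0)>28)&(abs(q[:,1]-y0)<16))]
    def f(v):
        d=np.array([v[2],v[3],1]);d/=np.linalg.norm(d);return np.linalg.norm(np.cross(q-[v[0],v[1],0],d),axis=1)-35
    r=least_squares(f,[x0,y0,0,0],loss="soft_l1",f_scale=1.5);print("foot xy",r.x[:2].round(1),"lean deg",np.degrees(r.x[2:]).round(1),len(q),np.median(abs(r.fun)).round(2))
E
python3 - <<'E'
from h import *
c=tilt();axis(c,5);up()
E
```

```text
{'t': np.float64(25.45), 'tool_pos': array([401.26, 315.62,  59.4 ]), 'tcp_rot': array([3.14, 0.  , 1.57]), 'wrist_force': array([-2.92, -6.89, 22.72]), 'grip_width': np.float64(0.73), 'grip_force': np.float64(15.77)}
grip px [357. 233.]
tilt deg,y0,z0,psi 4.8 [-0.98 -0.27  0.06] 1215 res 0.81 xmin -38.7
foot xy [400.3 320.8] lean deg [-0.2 -3.4] 1060 0.75
```

Request:
arm_command([
  [0,0.03,0,-0.03,0],
  [0,0.03,0,-0.02,0],
  [0,0,0,0,0],
  [0.8,0,0,0,0],
  [0.85,0,0,0,0],
  [0.95,0,0,0,0],
  [1,0,0,0,0],
  [1,0,0,0,0],
], newtons=3)

```text
t: 26.6
tool_pos: [401.6, 319.9, 59.0]
tcp_rot: [3.141, -0.0, 1.573]
wrist_force: [0.6, 0.3, -0.5]
grip_width: 0.99
grip_force: 0.0
```

```bash
python3 - <<'E'
from h import *
c=tilt();up()
E
```

```text
{'t': np.float64(26.6), 'tool_pos': array([401.63, 319.89,  59.02]), 'tcp_rot': array([ 3.14, -0.  ,  1.57]), 'wrist_force': array([ 0.56,  0.3 , -0.54]), 'grip_width': np.float64(0.99), 'grip_force': np.float64(0.0)}
grip px [357. 234.]
foot xy [400.4 320.7] lean deg [-0.4 -3.4] 993 0.81
```

Request:
arm_command([
  [1,0,0,-0.2,0],
  [1,0,0,-0.4,0],
  [1,0,0,-0.8,0],
  [1,0,0,-0.8,0],
  [1,0.5,0,-0.5,0],
  [1,0.8,0,0,0],
  [1,0.8,0,0,0],
  [1,0.8,0,0,0],
])

```text
t: 27.75
tool_pos: [401.2, 466.0, 195.1]
tcp_rot: [3.141, -0.001, 1.572]
wrist_force: [0.4, 0.3, -0.2]
grip_width: 1.001
grip_force: 0.0
```

```bash
python3 - <<'E'
from h import *
s=read_state();print(s["t"],s["tool_pos"])
c=optics.capture("side");t=optics.capture("top")
q=world(c).reshape(-1,3);q=q[np.isfinite(q).all(1)];q=q[(np.hypot(q[:,0]-401,q[:,1]-321)<50)&(q[:,2]>15)&(q[:,2]<100)]
def f(v):
    d=np.array([v[2],v[3],1]);d/=np.linalg.norm(d);return np.linalg.norm(np.cross(q-[v[0],v[1],0],d),axis=1)-35
r=least_squares(f,[401,321,0,0],loss="soft_l1",f_scale=1.5);print(r.x[:2].round(1),np.degrees(r.x[2:]).round(1),len(q))
o=np.hstack([cv2.resize(t["img"][140:310,210:370],None,fx=2.45,fy=2.45),cv2.resize(c["img"][130:300,220:380],None,fx=2.45,fy=2.45)])
cv2.imwrite("pics/end.png",o)
E
```

```text
27.75 [401.16442075 465.95299483 195.05382164]
[400.  320.3] [ 0.4 -3.1] 1451
```

View pics/end.png

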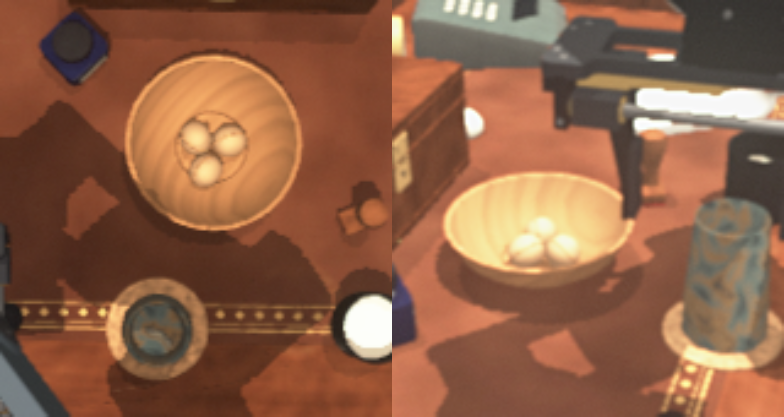

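The tumbler at (157,328) stands upright inside the coaster, empty. The three nuts are in the bowl, the stamp, ink bottle and candle are in place, and the arm is clear. I'm handing the job in.

```bash
python3 -c "
from cell import env; print(env.finish_job())"
```

```text
the job is handed in; nothing more can be done
None
```

All three walnuts are in the wooden bowl and the empty tumbler stands upright, wholly on the cork coaster; I saw nothing else moved, and the job was handed in at about 28 s.

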